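# Recharge the dehumidifier and hold its filter flap open

### The arm

A 6-joint arm with a two-finger parallel gripper is mounted at the origin on the work surface. World frame = base frame: x ahead of the robot, y to its left, z up, the work surface at z = 0. Lengths are in m, angles in degrees, forces in N, time in s.
With the tool pointing down it reaches from about 0.4 to 0.825 m from the base axis. Payload 7 kg.
Tool frame: the origin (TCP) lies at the very end of the fingers, on their centre line; the grasp point (between the pads) lies 19 mm behind it (ctrl.grip_depth is the distance from the TCP to the grasp point, in m); z points along the fingers, y is the line along which they close (so a half turn about z gives the same grasp; the last joint's range is limited). The gripper opens to 88 mm and grips with 3 to 60 N. Pads are 19 mm wide; open, the fingers measure 130 mm over their backs; the gripper's body (78 mm by 193 mm) begins 47 mm behind the grasp point.
Start: joints at [80.392, 20.546, 0.682, 0, -70.136, -16.507], TCP at [0.297, 0.606, 0.227] pointing down, gripper open.
Joint ranges: [-176.03, 176.03], [-82.01, 121.73], [-58.28, 71.71], [-173.87, 95.51], [-174.79, -0.11], [-173.66, 173.66]. Speed limits (degrees/s): [136.94, 136.94, 172.46, 180, 180, 180].

### API

Orientations are given as [roll, pitch, yaw] about the fixed x, y, z axes, in that order (R = Rz(yaw) Ry(pitch) Rx(roll)).
In Python, from plant import get_obs, eyes, ctrl, spotter gives the robot as it stands.
- The arm moves only by the shell command python3 -m crank 'ROWS'. ROWS is JSON, one flat list of numbers, 7 for each row, row after row: the turn, a rotation vector about the tool's x, y, z in rad, then the shift along the tool's x, y, z in mm, then the opening, from 0 (shut) to 1 (fully open). A call has 1 to 5 rows; each row shifts and turns the commanded pose from where the row before left it, along the tool's axes as they then stand; what a row does not reach is not made up. A row lasts 1/8 s, in which the tool goes at most 62.5 mm and 10.7 degrees, less where a joint would pass 70% of its speed; a pose out of reach is approached as far as the arm can. A call is refused whole if a number of a shift passes 62.5 or a number of a turn 0.188, either way. A call with a gripper value outside its range is refused whole. The fingers move at their own pace and stop on an object; the grip force is fixed at half the most. Time passes only in rows, so rows that do not move let the fingers close. It gives the time, the measured TCP pose, the force, the opening and the grip force at its end, in the units of the state.
- get_obs(): the state, without advancing time (a new reading comes with each control period).
- eyes.snapshot(name): name is "side" or "top" or "wrist"; returns the picture (400x640x3 uint8, blue, green, red); there is no depth.
- eyes.camera_model(name): a dict with "fx", "fy", "cx", "cy" (pixels), "extrinsics" (4x4, takes a point from camera to world coordinates). Camera axes: x right, y down, z forward; pixel columns grow to the right and rows downward; lengths in m; the calibration is good to about 2 mm. A picture is of the moment at which its call begins: read the wrist's pose just before it. camera_model takes no time and is no camera call; for the wrist camera it gives the pose at the moment of the call.
- ctrl.close_job(): hands the job in; it is judged then, once.
Trained networks look in the newest picture that a camera, given by its name, has taken for a name from the list of things; names that differ only in an ending like _2 or _b are one class to them, and where a whole thing is asked for, a point or a joint stands for the part that bears it (a point fixed in the world has none). Each returns a list of dicts, best first, with "p" (0 to 1); they miss things now and then, are a little off and sometimes report something else, mostly with a low value. They report only what shows in the picture. A call takes as long as a camera call. They do not tell look-alikes from the thing itself.
- spotter.outline_of(camera, target): "region" (400x640 bool, what is visible of it) and "rect" ([left, top, width, height] in pixels, round what is visible of it).
- spotter.place_of(camera, target): "location" ([column, row] in pixels: a listed point, or the origin of a listed thing).
The state is a dict: "clock": time; "joint_pos": joint angles; "qvel": joint speeds; "tau": joint torques, N m; "tool_pos": TCP position; "orientation": TCP orientation; "force": force on the tool from outside, world axes, zero at the start; "moment": the same for the moment, N m; "opening": finger opening in m; "gripper_force": force on a finger pad.
Only numpy, scipy, OpenCV 4.12 (cv2) and the standard library are available. Lean on these libraries where they do the work, as an engineer would, in place of code of your own. Each camera call takes 0.05 s, during which the arm holds its last target. There are 200 camera calls.

### The job

Lay the white moisture-absorber cartridge flat inside the dehumidifier's open drawer (set it down, do not drop it) and slide the drawer fully shut. Then lift the sprung top flap by its bar handle and finish while holding it still at about 50 degrees open, so that I can take out the dust filter: do not let go at the end. Leave the glass beaker, the coaster and the stopper where they are.

Things in the scene. Friction and masses are not known exactly. Their poses are not given: they have to be found in the camera images.
- dehumidifier: White boxy compact dehumidifier, fixed, 225 deep (x) x 230 wide (y). Origin on the table under the middle of the front face of its low base; its x axis points from the front (robot side) to its back, z up. The base is 70 high; behind it, starting 75 mm back from the front face, rises a tower 160 high, closed on top by the hinged flap (172 to the flap's upper side). Drawer in the front of the base, flap on the tower.
- drawer_floor (a point): Middle of the inner floor of the drawer (14 mm above the table), axes as the dehumidifier's. Inside 95 (x) x 168 (y), walls 42 high, 4 thick; the front panel (178 wide, 8 thick, from 8 to 62 mm above the table) begins 47.5 mm in front of this point. The part of the inside that is out in the open is as long as the drawer's joint value.
- drawer_pull (a point): Middle of the front edge of the drawer's pull, a solid ledge 100 wide (y), 12 high, standing 21 mm out from the front panel, 40 mm above the table. Axes as the dehumidifier's.
- drawer (a joint): Opening of the drawer in m: 0 fully shut (a stop), up to 0.105 pulled out towards its -x. Stays where left; about 1.5 N to slide.
- flap: The flap, a plate 150 (x) x 230 (y) x 12 mm; origin at its bar handle. Hinge line along the dehumidifier's y, 190 mm behind the bar, 225 mm behind the dehumidifier's origin, 166 mm above the table. Shut, its axes are the dehumidifier's; as the bar rises it turns about +y, so its pitch (tilt of its z axis) is the opening angle. Stop at 1.4 rad. Falls shut if let go; 2 to 5 N at the bar hold it.
- flap_handle (a point): Middle of the flap's steel handle: a round bar 10 mm thick, 110 long (along y), 40 mm in front of the flap's front edge, carried by two rods at its ends (55 mm to either side), so a finger fits between bar and flap. Shut: 166 mm above the table, 96 mm above the base's top. The bar can turn between fingers that pinch it. Axes turn with the flap.
- cartridge_center (a point): Centre of the loose moisture-absorber cartridge, a white box 66 (x) x 44 (y) x 36 (z) mm with grey slots on top, about 120 g; lies flat on the table with this point 18 mm up.
- cartridge: The same cartridge; origin at the centre of its underside, z up.
- beaker: Upturned glass beaker, 72 mm wide, 90 high, leave alone. Origin under its centre.
- coaster: Round bamboo coaster, 90 mm wide, 10 thick, leave alone. Origin under its centre.
- stopper: Pink silicone stopper, 48 mm wide, 31 high, leave alone. Origin under its centre.
Mind the look-alikes: they are no part of the job. Several things look just like the cartridge: the one meant starts farthest from the robot's base.

How it is judged:
By the outcome, as a careful person would: the job done as asked, in the order asked, and still so for the second after the job is handed in, while the arm keeps its last pose, push and grip.
It also fails if it takes over 72 s, if anything falls off the work surface, if the arm or the gripper's body presses on something with over 40 N, if the wrist force passes 120 N, or if a joint passes its speed limit or range.

## Working session

There is one attempt and no reset: what is moved stays moved. The work goes in short steps, Python scripts to look and compute and a shell command to move; the robot and the scene stay as the last step left them, time stands still between calls to the robot, and variables do not carry over. Pictures are saved under pics/ and viewed, at most 10 in all, crops included, and the job is handed in when it is done.

```bash
mkdir -p pics; python3 - <<'E'
from plant import get_obs, eyes, ctrl, spotter
import cv2,numpy as np
o=get_obs();print({k:np.round(v,3) for k,v in o.items()}, ctrl.grip_depth)
ims=[]
for c in("top","side"):
    im=eyes.snapshot(c);ims.append(im);m=eyes.camera_model(c);print(c,m["fx"],m["cx"],m["cy"],np.round(m["extrinsics"],3).tolist())
    for t in("dehumidifier","drawer_floor","drawer_pull","flap_handle","cartridge_center","beaker","coaster","stopper"):
        print(c,t,[(np.round(d["location"],1).tolist(),round(d["p"],2)) for d in spotter.place_of(c,t)])
    cv2.imwrite(f"pics/{c}0.png",im)
E
```

```text
{'clock': np.float64(0.0), 'joint_pos': array([ 8.0389e+01,  2.0591e+01,  6.3300e-01, -2.0000e-02, -7.0135e+01,
       -1.6506e+01]), 'qvel': array([-0.033, -0.035,  0.076, -0.022,  0.052, -0.109]), 'tau': array([ 1.0000e-03, -5.8272e+01,  2.9305e+01,  6.9970e+00,  7.0000e-03,
       -0.0000e+00]), 'tool_pos': array([0.297, 0.606, 0.226]), 'orientation': array([ 1.79905e+02, -8.00000e-03, -2.61240e+01]), 'force': array([ 0.194,  0.416, -0.022]), 'moment': array([-0.025,  0.033, -0.01 ]), 'gripper_force': np.float64(0.0), 'opening': np.float64(0.087)} 0.0188
top 426.63048605815027 311.58876759278905 201.34280605365478 [[0.083, -0.976, 0.201, 0.251], [-0.997, -0.082, 0.013, -0.001], [0.004, -0.201, -0.98, 1.154], [0.0, 0.0, 0.0, 1.0]]
top dehumidifier [([281.0, 175.4], 0.67)]
top drawer_floor [([279.9, 196.6], 0.78)]
top drawer_pull []
top flap_handle [([273.5, 139.4], 0.86)]
top cartridge_center [([315.8, 254.1], 0.96), ([405.1, 275.5], 0.75), ([363.7, 250.4], 0.74)]
top beaker [([421.2, 165.8], 0.85)]
top coaster [([460.9, 216.6], 0.9)]
top stopper [([178.0, 193.9], 0.74)]
side 391.84674223137546 313.60444509953766 199.00724113555654 [[0.845, -0.292, 0.449, -0.031], [-0.535, -0.456, 0.711, -0.788], [-0.003, -0.841, -0.541, 0.722], [0.0, 0.0, 0.0, 1.0]]
side dehumidifier [([316.6, 205.3], 0.85)]
side drawer_floor [([305.5, 212.6], 0.64)]
side drawer_pull [([287.8, 211.6], 0.82)]
side flap_handle [([325.7, 156.9], 0.93), ([411.1, 320.0], 0.4)]
side cartridge_center [([348.7, 265.8], 0.91), ([309.3, 270.7], 0.87), ([277.4, 242.6], 0.82), ([313.5, 304.4], 0.75), ([327.1, 158.1], 0.17)]
side beaker [([418.3, 265.9], 0.98)]
side coaster [([412.1, 324.4], 0.81)]
side stopper []
```

View pics/top0.png

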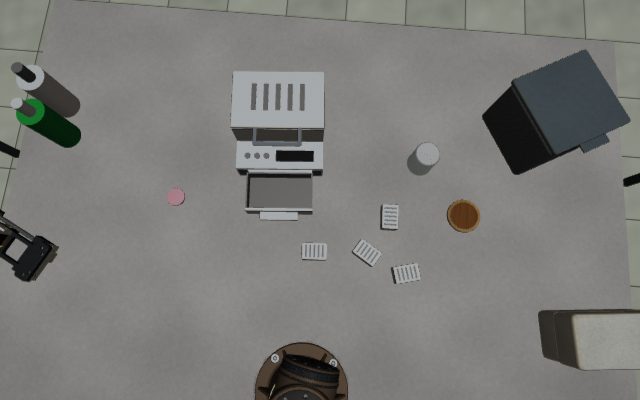

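View pics/side0.png

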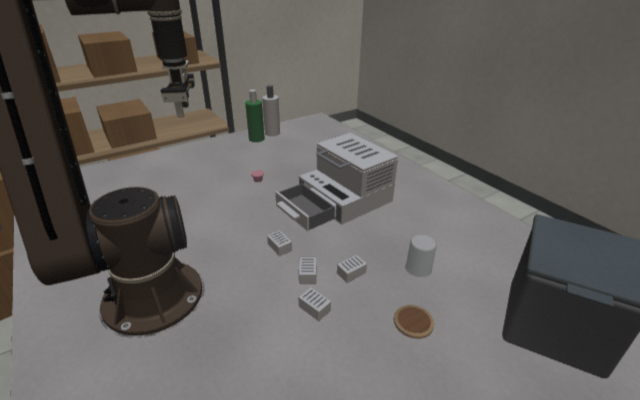

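Top view: four look-alikes, at (314,251), (367,252), (390,216) and (406,273). The base is near (301,375), so (390,216) looks farthest. I'll compute the distances and check that in a crop.

```bash
cat > h.py <<'E'
from plant import get_obs, eyes, ctrl, spotter
import cv2,numpy as np
from scipy.spatial.transform import Rotation as Ro
def ray(c,px,z,m=None):
    m=m or eyes.camera_model(c);E=np.array(m["extrinsics"])
    d=E[:3,:3]@[(px[0]-m["cx"])/m["fx"],(px[1]-m["cy"])/m["fy"],1]
    return E[:3,3]+d*(z-E[2,3])/d[2]
def proj(c,P,m=None):
    m=m or eyes.camera_model(c);E=np.array(m["extrinsics"])
    p=(np.atleast_2d(P)-E[:3,3])@E[:3,:3]
    return np.c_[m["fx"]*p[:,0]/p[:,2]+m["cx"],m["fy"]*p[:,1]/p[:,2]+m["cy"]]
def move(target,rpy):
    """tool-frame delta (mm, rotvec) from the measured pose to the target"""
    o=get_obs();R=Ro.from_euler('xyz',o["orientation"],degrees=True);T=Ro.from_euler('xyz',rpy,degrees=True)
    return np.round(R.inv().apply(np.array(target)-o["tool_pos"])*1000,1),np.round((R.inv()*T).as_rotvec(),3)
E
python3 - <<'E'
from h import *
im=eyes.snapshot("top")
for p in[(314,251),(367,252),(390,216),(406,273)]:
    w=ray("top",p,.034);print("cart",p,w.round(3),np.hypot(*w[:2]).round(3))
eyes.snapshot("side")
for p in[(348.7,265.8),(309.3,270.7),(277.4,242.6),(313.5,304.4)]:
    w=ray("side",p,.018);print("side",p,w.round(3),np.hypot(*w[:2]).round(3))
for c in("top","side"):
  for t,z in(("dehumidifier",0),("drawer_floor",.014),("drawer_pull",.04),("flap_handle",.166),("beaker",0),("coaster",0),("stopper",0)):
    for d in spotter.place_of(c,t)[:1]: print(c,t,ray(c,d["location"],z).round(4))
for d in spotter.outline_of("top","cartridge"):
    k,_=cv2.findContours(d["region"].astype(np.uint8),0,2);print(d["rect"],round(d["p"],2),cv2.minAreaRect(max(k,key=len)))
crop=cv2.resize(im[60:290,220:440],None,fx=2.6,fy=2.6,interpolation=cv2.INTER_CUBIC);cv2.imwrite("pics/crop1.png",crop)
E
```

```text
cart (314, 251) [ 0.349 -0.004  0.034] 0.349
cart (367, 252) [ 0.358 -0.143  0.034] 0.385
cart (390, 216) [ 0.458 -0.198  0.034] 0.499
cart (406, 273) [ 0.312 -0.247  0.034] 0.398
side (348.7, 265.8) [ 0.457 -0.186  0.018] 0.493
side (309.3, 270.7) [ 0.36  -0.146  0.018] 0.389
side (277.4, 242.6) [ 0.344 -0.     0.018] 0.344
side (313.5, 304.4) [ 0.309 -0.248  0.018] 0.396
top dehumidifier [0.5611 0.0989 0.    ]
top drawer_floor [0.5013 0.1019 0.014 ]
top drawer_pull [0.4148 0.0942 0.04  ]
top flap_handle [0.5948 0.1094 0.166 ]
top beaker [ 0.625  -0.2762  0.    ]
top coaster [ 0.4805 -0.4018  0.    ]
top stopper [0.4655 0.3848 0.    ]
side dehumidifier [0.5542 0.1145 0.    ]
side drawer_floor [0.4977 0.0867 0.014 ]
side drawer_pull [0.4143 0.0854 0.04  ]
side flap_handle [0.582  0.1108 0.166 ]
side beaker [ 0.6277 -0.2626  0.    ]
side coaster [ 0.4792 -0.3994  0.    ]
side stopper [0.4615 0.38   0.    ]
[350.4, 240.1, 28.4, 25.5] 0.87 ((366.6538391113281, 252.7692108154297), (26.9029598236084, 18.859806060791016), 33.6900634765625)
[390.6, 264.3, 31.0, 18.3] 0.8 ((405.34796142578125, 273.1640319824219), (17.2624454498291, 27.45891761779785), 79.69515228271484)
[380.0, 203.7, 17.6, 25.5] 0.72 ((389.0, 216.5), (25.0, 18.0), 90.0)
```

View pics/crop1.png

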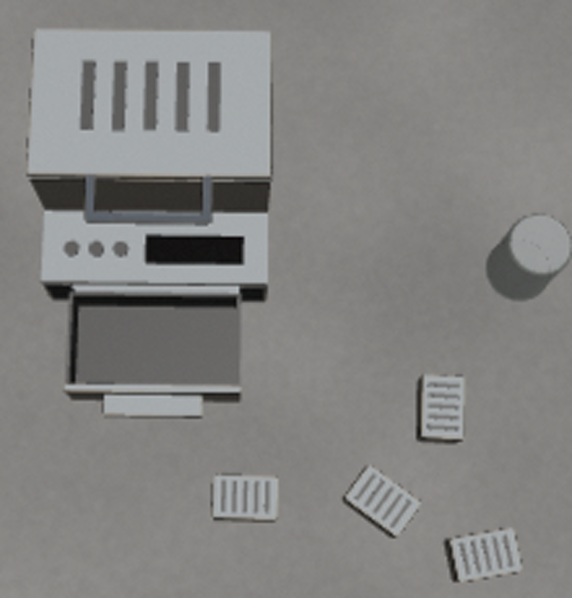

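The crop confirms four identical boxes. The one at top px (390,216), side px (349,266), is about 0.495 m from the base and the others are at or below 0.40 m, so it is the cartridge meant. Next I fit the dehumidifier's pose from its corners, then turn the tool.

```bash
python3 - <<'E'
from h import *
from scipy.optimize import least_squares
c=lambda a,b:(220+a/2.6-.3,60+b/2.6-.3)
# (local x,y,z , drawer?) -> top px
F=[((.075,.115,.172,0),c(28,175)),((.075,-.115,.172,0),c(270,178)),((.225,.115,.172,0),c(36,30)),((.225,-.115,.172,0),c(271,31)),
((0,.115,.07,0),c(41,284)),((0,-.115,.07,0),c(268,285)),
((-.008,.089,.062,1),c(65,390)),((-.008,-.089,.062,1),c(241,393)),((-.029,.05,.046,1),c(104,416)),((-.029,-.05,.046,1),c(202,416)),
((.035,.055,.170,0),c(88,218)),((.035,-.055,.170,0),c(210,218))]
L=np.array([f[0] for f in F]);px=np.array([f[1] for f in F])
def W(p):
    x=L[:,0]-p[3]*L[:,3];c,s=np.cos(p[2]),np.sin(p[2])
    return np.c_[p[0]+c*x-s*L[:,1],p[1]+s*x+c*L[:,1],L[:,2]]
r=least_squares(lambda p:(proj("top",W(p))-px).ravel(),[.54,.1,.08,.1],loss="soft_l1")
print(r.x.round(4),np.degrees(r.x[2]).round(2));print((proj("top",W(r.x))-px).round(1).tolist())
print("cart yaw", [ (ray("top",(390,204),.036)-ray("top",(390,229),.036)).round(3)])
E
python3 -m crank '[0,0,0.186,0,0,0,1, 0,0,0.186,0,0,0,1, 0,0,0.186,0,0,0,1, 0,0,0.186,0,0,0,1, 0,0,0.186,0,0,0,1]'
python3 -m crank '[0,0,0.186,0,0,0,1, 0,0,0.186,0,0,0,1, 0,0,0.186,0,0,0,1, 0,0,0.186,0,0,0,1, 0,0,0.186,0,0,0,1]'
python3 -m crank '[0,0,0.186,0,0,0,1, 0,0,0.186,0,0,0,1, 0,0,0.186,0,0,0,1, 0,0,0.02,0,0,0,1]'
python3 -c "
from h import *
print(get_obs()['joint_pos'],move((.435,-.19,.227),(180,0,-175)))"
```

```text
[0.5528 0.1048 0.0743 0.1017] 4.25
[[-0.6, 0.3], [0.7, 0.1], [-0.9, -0.5], [0.5, 0.1], [0.1, -0.4], [0.1, 0.1], [-0.5, 0.5], [0.3, -0.0], [-0.0, -0.4], [0.3, -0.1], [0.5, -0.1], [-1.0, 0.3]]
cart yaw [array([0.067, 0.003, 0.   ])]
clock: 2.38
tool_pos: [0.2971, 0.6061, 0.2266]
orientation: [-180.0, -0.0, -79.8]
force: [-0.5, 0.0, 0.8]
opening: 0.0879
gripper_force: 0.0
clock: 3.0
tool_pos: [0.2971, 0.606, 0.2265]
orientation: [-180.0, -0.0, -133.0]
force: [-0.4, -0.1, 0.2]
opening: 0.0875
gripper_force: 0.0
clock: 3.5
tool_pos: [0.2971, 0.6061, 0.2266]
orientation: [180.0, 0.0, -165.8]
force: [-0.4, 0.5, -0.2]
opening: 0.0875
gripper_force: 0.0
[ 8.03930777e+01  2.05463282e+01  6.82445285e-01 -2.94134684e-04
 -7.01352267e+01 -1.56178635e+02] (array([ 6.180e+01, -8.056e+02, -4.000e-01]), array([0.   , 0.   , 0.161]))
```

```bash
python3 -m crank '[0,0,0.161,0,0,0,1, 0,0,0,-28,-55,0,1, 0,0,0,-28,-55,0,1, 0,0,0,-28,-55,0,1, 0,0,0,-28,-55,0,1]' | head -3
python3 -m crank '[0,0,0,-28,-60,0,1, 0,0,0,0,-62,0,1, 0,0,0,0,-62,0,1, 0,0,0,0,-62,0,1, 0,0,0,0,-62,0,1]' | head -3
python3 -m crank '[0,0,0,24,-62,0,1, 0,0,0,24,-62,0,1, 0,0,0,24,-62,0,1, 0,0,0,0,-50,0,1, 0,0,0,0,0,0,1]'
python3 - <<'E'
from h import *
im=eyes.snapshot("wrist");m=eyes.camera_model("wrist");o=get_obs();print(o["tool_pos"],o["orientation"])
print([(np.round(d["location"],1),round(d["p"],2),ray("wrist",d["location"],.018,m).round(4)) for d in spotter.place_of("wrist","cartridge_center")])
for d in spotter.outline_of("wrist","cartridge"):
    k,_=cv2.findContours(d["region"].astype(np.uint8),0,2);k=max(k,key=len)[:,0]
    w=np.array([ray("wrist",p,.036,m)[:2] for p in k]);print(round(d["p"],2),d["rect"],cv2.minAreaRect((w*1000).astype(np.float32)))
cv2.imwrite("pics/w1.png",im)
E
```

```text
clock: 4.12
tool_pos: [0.4286, 0.3949, 0.2269]
orientation: [180.0, 0.0, -174.8]
clock: 4.75
tool_pos: [0.4804, 0.0935, 0.227]
orientation: [180.0, 0.1, -174.8]
clock: 5.38
tool_pos: [0.4321, -0.1373, 0.2267]
orientation: [-180.0, 0.0, -175.1]
force: [-0.5, 0.9, 0.1]
opening: 0.0877
gripper_force: 0.0
[ 0.43225238 -0.13594313  0.2266358 ] [-1.79999549e+02  7.28786949e-03 -1.75053094e+02]
[(array([267.4, 189.5]), 0.72, array([ 0.4564, -0.1965,  0.018 ])), (array([320.3, 112. ]), 0.67, array([ 0.3616, -0.141 ,  0.018 ])), (array([227.3,  59.5]), 0.57, array([ 0.3165, -0.2447,  0.018 ])), (array([109.6, 193.4]), 0.19, array([ 0.4779, -0.3863,  0.018 ]))]
0.92 [186.8, 28.4, 74.3, 56.3] ((316.2144775390625, -242.97479248046875), (48.015830993652344, 70.07964324951172), 14.789103507995605)
0.89 [409.0, 96.6, 77.9, 43.4] ((352.4002990722656, -7.924468994140625), (43.540340423583984, 73.98764038085938), 3.1177709102630615)
0.76 [280.7, 77.0, 77.0, 67.2] ((360.226806640625, -141.0901641845703), (65.48486328125, 43.903114318847656), 57.890560150146484)
0.61 [246.8, 162.0, 43.4, 61.6] ((457.2684020996094, -194.90005493164062), (70.8440170288086, 46.2825927734375), 1.9124598503112793)
```

View pics/w1.png

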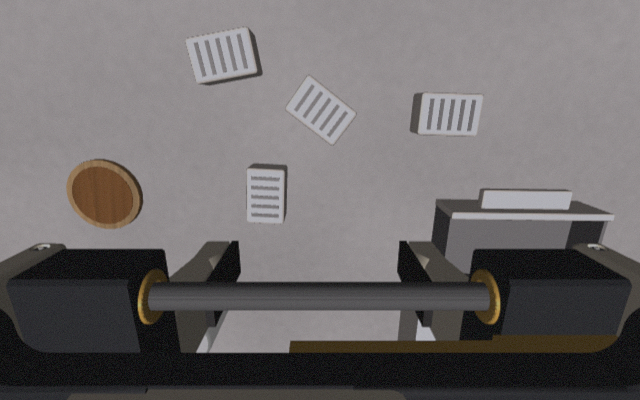

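Wrist view: the target is at (266,194), with its centre at (0.457,-0.195) and yaw about 2°. The other three boxes are clear of the descent.

```bash
python3 -c "
from h import *
print(move((.457,-.195,.100),(180,0,-178)))"
```

```text
(array([-19. , -62.7, 126.6]), array([0.   , 0.   , 0.053]))
```

```bash
python3 -m crank '[0,0,0.053,0,0,0,1, 0,0,0,-11.5,-30,30,1, 0,0,0,-11.5,-30,40,1, 0,0,0,0,0,40,1, 0,0,0,0,0,16,1]'
python3 - <<'E'
from h import *
print(move((.457,-.195,.006),(180,0,-178)))
im=eyes.snapshot("wrist");m=eyes.camera_model("wrist")
for d in spotter.outline_of("wrist","cartridge"):
    k,_=cv2.findContours(d["region"].astype(np.uint8),0,2);k=max(k,key=len)[:,0]
    w=np.array([ray("wrist",p,.036,m)[:2] for p in k]);print(round(d["p"],2),d["rect"],cv2.minAreaRect((w*1000).astype(np.float32)))
E
```

```text
clock: 6.15
tool_pos: [0.4566, -0.1924, 0.0981]
orientation: [180.0, -0.2, -177.9]
force: [0.0, -0.1, -0.2]
opening: 0.0878
gripper_force: 0.0
(array([-0.6, -2.7, 92.1]), array([ 0.001, -0.004,  0.002]))
0.84 [282.9, 167.4, 62.2, 90.2] ((455.9591064453125, -197.7969970703125), (69.48320770263672, 42.93067169189453), 2.2059166431427)
0.8 [528.9, 38.5, 111.1, 75.2] ((352.40924072265625, -20.83861541748047), (43.87507247924805, 75.530029296875), 2.9195046424865723)
0.77 [189.0, 0.0, 111.5, 48.0] ((331.8216857910156, -243.47125244140625), (27.732450485229492, 69.14818572998047), 2.119307518005371)
```

```bash
python3 -m crank '[0,0,0,0,-4,30,1, 0,0,0,0,0,30,1, 0,0,0,0,0,20,1, 0,0,0,0,0,12,1, 0,0,0,0,0,0,1]'
python3 -m crank '[0,0,0,0,0,0,0, 0,0,0,0,0,0,0, 0,0,0,0,0,0,0, 0,0,0,0,0,0,0, 0,0,0,0,0,0,0]'
```

```text
clock: 6.88
tool_pos: [0.458, -0.1971, 0.0086]
orientation: [-180.0, -0.0, -178.0]
force: [0.7, 0.6, 0.7]
opening: 0.0875
gripper_force: 0.0
clock: 7.5
tool_pos: [0.4578, -0.1977, 0.0086]
orientation: [180.0, 0.0, -178.1]
force: [-1.3, 1.4, 1.6]
opening: 0.044
gripper_force: 30.0
```

```bash
python3 -m crank '[0,0,0,0,0,-30,0, 0,0,0,0,0,-45,0, 0,0,0,0,0,-45,0, 0,0,-0.041,0,0,0,0]'
python3 -c "
from h import *
print(move((.4987,.1008,.13),(180,0,-175.75)))"
```

```text
clock: 8.0
tool_pos: [0.4599, -0.198, 0.1322]
orientation: [-179.9, 0.4, -175.6]
force: [-0.1, 0.7, -1.3]
opening: 0.0439
gripper_force: 30.0
(array([-61.3, 295. ,   2.2]), array([-0.001,  0.007,  0.002]))
```

```bash
python3 -m crank '[0,0,0,-10,30,0,0, 0,0,0,-10,50,0,0, 0,0,0,-10,50,0,0, 0,0,0,-10,50,0,0, 0,0,0,-10,50,0,0]' | head -3
python3 -m crank '[0,0,0,-10,45,0,0, 0,0,0,-2,20,0,0, 0,0,0,0,0,0,0, 0,0,0,0,0,0,0]'
python3 - <<'E'
from h import *
print(move((.4987,.1008,.0226),(180,0,-175.75)))
im=eyes.snapshot("top");eyes.snapshot("wrist");m=eyes.camera_model("wrist")
print([(np.round(d["location"],1),round(d["p"],2),ray("wrist",d["location"],.04,m).round(4)) for d in spotter.place_of("wrist","drawer_pull")])
cv2.imwrite("pics/w2.png",np.vstack([eyes.snapshot("wrist")[:,:],])) 
E
```

```text
clock: 8.62
tool_pos: [0.4902, 0.037, 0.1286]
orientation: [180.0, -0.0, -175.7]
clock: 9.12
tool_pos: [0.497, 0.1003, 0.1283]
orientation: [-180.0, -0.0, -175.7]
force: [0.2, 0.7, -0.8]
opening: 0.0437
gripper_force: 30.0
(array([ -1.8,   0.4, 105.7]), array([-0.   , -0.001,  0.   ]))
[(array([323.8, 113.7]), 0.68, array([0.4249, 0.0979, 0.04  ]))]
```

View pics/w2.png

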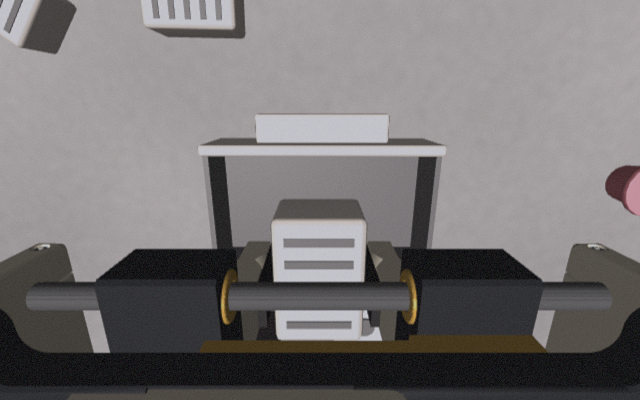

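The cartridge (px 275–365) is centred between the drawer walls (px 210–435), and the front panel is ahead at row 150. Lowering it now.

```bash
python3 -m crank '[0,0,0,-2,0,35,0, 0,0,0,0,0,35,0, 0,0,0,0,0,22,0, 0,0,0,0,0,8,0, 0,0,0,0,0,0,0]'
python3 -m crank '[0,0,0,0,0,2,0, 0,0,0,0,0,1,0, 0,0,0,0,0,0,0]'
```

```text
clock: 9.95
tool_pos: [0.4996, 0.1009, 0.0286]
orientation: [-180.0, -0.0, -175.7]
force: [0.2, -0.1, -1.6]
opening: 0.0439
gripper_force: 30.0
clock: 10.32
tool_pos: [0.4997, 0.1014, 0.026]
orientation: [180.0, 0.0, -175.7]
force: [1.1, 0.0, -0.7]
opening: 0.0435
gripper_force: 30.0
```

```bash
python3 -m crank '[0,0,0,0,0,1,0, 0,0,0,0,0,1,0, 0,0,0,0,0,0,0]'
python3 -m crank '[0,0,0,0,0,1,0, 0,0,0,0,0,0.5,0, 0,0,0,0,0,0,0]'
```

```text
clock: 10.7
tool_pos: [0.4994, 0.1013, 0.0235]
orientation: [-180.0, -0.0, -175.7]
force: [-0.7, -0.0, -0.7]
opening: 0.0436
gripper_force: 30.0
clock: 11.08
tool_pos: [0.4999, 0.1013, 0.0226]
orientation: [180.0, 0.0, -175.7]
force: [-1.3, -0.3, 5.7]
opening: 0.0441
gripper_force: 30.0
```

It is touching down (+5.7 N at the expected height). Release and rise.

```bash
python3 -m crank '[0,0,0,0,0,0,0.7, 0,0,0,0,0,0,0.7, 0,0,0,0,0,0,0.7]'
python3 -m crank '[0,0,0,0,0,-20,0.7, 0,0,0,0,0,-40,0.7, 0,0,0,0,0,-45,0.7, 0,0,0,0,0,-10,0.3, 0,0,0,0,0,0,0]'
python3 - <<'E'
from h import *
im=eyes.snapshot("wrist");cv2.imwrite("pics/w3.png",im)
c,s=np.cos(.0743),np.sin(.0743);print(move((.5528-.1457*c,.1048-.1457*s,.11),(180,0,-175.75)))
E
```

```text
clock: 11.45
tool_pos: [0.4995, 0.1013, 0.022]
orientation: [-180.0, -0.0, -175.7]
force: [-0.5, 0.5, 0.9]
opening: 0.0607
gripper_force: 0.0
clock: 12.08
tool_pos: [0.4996, 0.1015, 0.1374]
orientation: [179.9, 0.1, -175.7]
force: [0.4, 0.4, -0.9]
opening: 0.0465
gripper_force: 0.0
(array([91.8, -0.3, 26.4]), array([ 0.   , -0.001,  0.   ]))
```

View pics/w3.png

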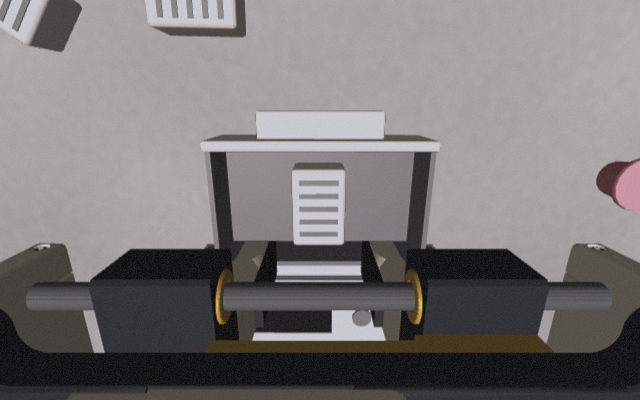

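The cartridge lies flat in the drawer at (318,206). Next the drawer: back off in front of the pull and go down.

```bash
python3 -m crank '[0,0,0,35,0,0,0, 0,0,0,45,0,0,0, 0,0,0,14,0,0,0, 0,0,0,0,0,0,0]'
python3 -c "
from h import *
c,s=np.cos(.0743),np.sin(.0743);print(move((.5528-.1457*c,.1048-.1457*s,.03),(180,0,-175.75)))
m=eyes.camera_model('wrist')
eyes.snapshot('wrist')
print([(np.round(d['location'],1),round(d['p'],2),ray('wrist',d['location'],.04,m).round(4)) for d in spotter.place_of('wrist','drawer_pull')])"
```

```text
clock: 12.62
tool_pos: [0.4051, 0.0941, 0.1365]
orientation: [-180.0, -0.0, -175.6]
force: [0.7, 0.2, -0.4]
opening: 0.0033
gripper_force: 0.0
(array([ -2.4,  -0.3, 106.5]), array([-0.   , -0.001,  0.002]))
[(array([322.8, 225. ]), 0.83, array([0.4254, 0.0986, 0.04  ]))]
```

```bash
python3 -m crank '[0,0,0,0,0,35,0, 0,0,0,0,0,40,0, 0,0,0,0,0,22,0, 0,0,0,0,0,9,0, 0,0,0,0,0,0,0]'
python3 -m crank '[0,0,0,-6,0,0,0, 0,0,0,-8,0,0,0, 0,0,0,-12,0,0,0, 0,0,0,-15,0,0,0, 0,0,0,-15,0,0,0]'
python3 -m crank '[0,0,0,-15,0,0,0, 0,0,0,-12,0,0,0, 0,0,0,-8,0,0,0, 0,0,0,-3,0,0,0, 0,0,0,0,0,0,0]'
```

```text
clock: 13.35
tool_pos: [0.4061, 0.0942, 0.0306]
orientation: [-179.9, -0.1, -175.7]
force: [-0.3, 0.2, 0.4]
opening: 0.0005
gripper_force: 0.0
clock: 13.98
tool_pos: [0.4628, 0.0985, 0.0311]
orientation: [180.0, 0.0, -175.7]
force: [-2.5, 1.3, 2.5]
opening: 0.0003
gripper_force: 1.0
clock: 14.6
tool_pos: [0.4998, 0.1014, 0.0311]
orientation: [180.0, 0.0, -175.7]
force: [-0.0, 0.9, 0.1]
opening: 0.0005
gripper_force: 0.0
```

```bash
python3 -m crank '[0,0,0,-5,0,0,0, 0,0,0,-4,0,0,0, 0,0,0,-3,0,0,0, 0,0,0,0,0,0,0]'
python3 -m crank '[0,0,0,-2,0,0,0, 0,0,0,-1,0,0,0, 0,0,0,0,0,0,0]'
```

```text
clock: 15.1
tool_pos: [0.512, 0.1023, 0.0311]
orientation: [180.0, 0.0, -175.7]
force: [-0.5, -0.9, -0.0]
opening: 0.0001
gripper_force: 0.0
clock: 15.48
tool_pos: [0.5146, 0.1025, 0.0311]
orientation: [180.0, 0.0, -175.7]
force: [-0.9, 0.7, 0.3]
opening: 0.0007
gripper_force: 0.3
```

```bash
python3 -m crank '[0,0,0,-1,0,0,0, 0,0,0,-1,0,0,0, 0,0,0,0,0,0,0]'
python3 -m crank '[0,0,0,-1,0,0,0, 0,0,0,-1,0,0,0, 0,0,0,0,0,0,0]'
```

```text
clock: 15.85
tool_pos: [0.5154, 0.1023, 0.0308]
orientation: [-180.0, -0.1, -175.7]
force: [-6.1, 0.4, 2.6]
opening: 0.0006
gripper_force: 2.8
clock: 16.23
tool_pos: [0.5154, 0.1019, 0.0305]
orientation: [-179.9, -0.3, -175.8]
force: [-12.3, 3.3, 6.9]
opening: 0.0005
gripper_force: 6.1
```

The drawer is at its stop: 12 N while x stays at 0.5154, and 0.514 was expected. Back off, rise, and turn the tool so the fingers close across the bar.

```bash
python3 -m crank '[0,0,0,20,0,0,0, 0,0,0,40,0,0,0, 0,0,0,0,0,-45,0.26, 0,0,0,0,0,-60,0.26, 0,0,0,0,0,-60,0.26]'
python3 -m crank '[0,0,-0.186,0,0,-60,0.26, 0,0,-0.186,0,0,-20,0.26, 0,0,-0.186,0,0,0,0.26, 0,0,-0.186,0,0,0,0.26, 0,0,-0.186,0,0,0,0.26]' | head -3
python3 -m crank '[0,0,-0.186,0,0,0,0.26, 0,0,-0.186,0,0,0,0.26, 0,0,-0.186,0,0,0,0.26, 0,0,-0.083,0,0,0,0.26, 0,0,0,0,0,0,0.26]'
python3 - <<'E'
from h import *
print(move((.5877,.1074,.26),(180,0,-85.75)),get_obs()["joint_pos"])
eyes.snapshot("top")
for t,z in(("drawer_pull",.04),("flap_handle",.166)):
  print([(np.round(d["location"],1),round(d["p"],2),ray("top",d["location"],z).round(4)) for d in spotter.place_of("top",t)])
im=eyes.snapshot("wrist");m=eyes.camera_model("wrist")
print([(np.round(d["location"],1),round(d["p"],2),ray("wrist",d["location"],.166,m).round(4)) for d in spotter.place_of("wrist","flap_handle")])
cv2.imwrite("pics/w4.png",im)
E
```

```text
clock: 16.85
tool_pos: [0.4587, 0.0982, 0.1983]
orientation: [180.0, 0.1, -175.7]
force: [2.2, 0.6, -0.8]
opening: 0.0209
gripper_force: 0.0
clock: 17.48
tool_pos: [0.4589, 0.0983, 0.2764]
orientation: [-180.0, 0.1, -122.1]
clock: 18.1
tool_pos: [0.4589, 0.0983, 0.2762]
orientation: [-180.0, 0.0, -85.7]
force: [-0.1, 0.1, -0.6]
opening: 0.0229
gripper_force: 0.0
(array([   0.5, -129.1,   16.3]), array([-0.001,  0.   ,  0.   ])) [ 3.62221509e+01 -1.14566129e+00 -1.95070046e+01  9.98852898e-03
 -7.15964914e+01 -3.19676797e+01]
[(array([279.4, 184.2]), 0.51, array([0.519 , 0.1032, 0.04  ])), (array([418.8, 161.8]), 0.44, array([ 0.6133, -0.2685,  0.04  ]))]
[]
[(array([172.6, 197.6]), 0.78, array([0.5891, 0.1056, 0.166 ]))]
```

View pics/w4.png

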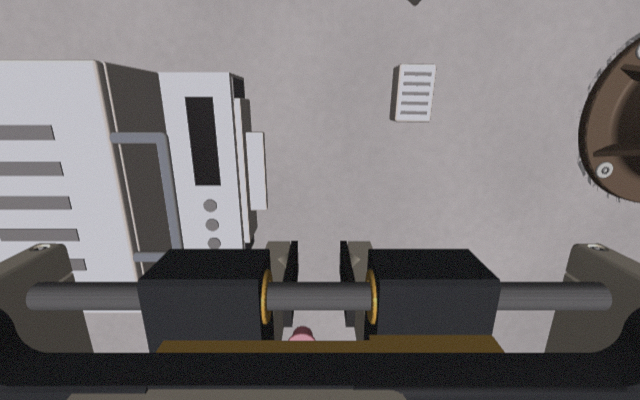

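Wrist view: the bar is at (168,195), the drawer panel is flush against the base (px 240) and the pull is at (258,170). The bar measures (0.589,0.106), which agrees with the fit at (0.588,0.107).

```bash
python3 -m crank '[0,0,0,0,-35,0,0.26, 0,0,0,0,-50,0,0.26, 0,0,0,0,-34,20,0.26, 0,0,0,0,-10,40,0.26, 0,0,0,0,0,0,0.26]'
python3 - <<'E'
from h import *
print(move((.588,.107,.146),(180,0,-85.75)))
im=eyes.snapshot("wrist");m=eyes.camera_model("wrist")
print([(np.round(d["location"],1),round(d["p"],2),ray("wrist",d["location"],.166,m).round(4)) for d in spotter.place_of("wrist","flap_handle")])
cv2.imwrite("pics/w5.png",im)
E
```

```text
clock: 18.98
tool_pos: [0.5858, 0.1071, 0.2125]
orientation: [179.6, -0.1, -85.8]
force: [-0.5, 0.2, 1.5]
opening: 0.0226
gripper_force: 0.0
(array([ 0.1, -2.6, 66.5]), array([ 0.007, -0.002, -0.001]))
[(array([311.1, 229.1]), 0.62, array([0.5928, 0.1108, 0.166 ]))]
```

View pics/w5.png

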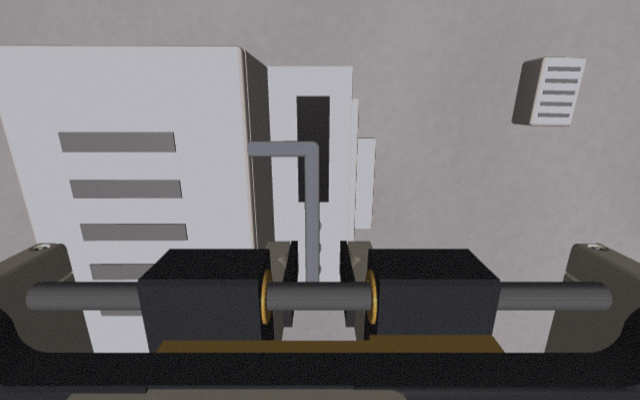

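The bar is at column 312 and the finger gap is centred on 319, so the bar is at x≈0.590. Shift 4.5 mm, then descend.

```bash
python3 -m crank '[0,0,0,0,-4.5,10,0.26, 0,0,0,0,0,20,0.26, 0,0,0,0,0,18,0.26, 0,0,0,0,0,12,0.26, 0,0,0,0,0,5,0.26]'
python3 -m crank '[0,0,0,0,0,0,0.26, 0,0,0,0,0,0,0, 0,0,0,0,0,0,0, 0,0,0,0,0,0,0]'
```

```text
clock: 19.7
tool_pos: [0.5917, 0.1083, 0.1511]
orientation: [-180.0, 0.0, -85.7]
force: [-0.2, -0.0, 0.5]
opening: 0.0226
gripper_force: 0.0
clock: 20.2
tool_pos: [0.5902, 0.1081, 0.1511]
orientation: [179.9, 0.0, -85.7]
force: [-7.3, 1.3, 3.4]
opening: 0.0086
gripper_force: 30.0
```

The bar is pinched. Relax the sideways offset and start along the 190 mm arc.

```bash
python3 -m crank '[0,0,0,0,1.5,0,0, 0,0,0,0,-0.7,-10,0, 0,0,0,0,-2.2,-16,0, 0,0,0,0,0,-7,0, 0,0,0,0,0,0,0]'
python3 -m crank '[0,0,0,0,-3.6,-16.2,0, 0,0,0,0,-5,-15.8,0, 0,0,0,0,-6.3,-15.3,0, 0,0,0,0,0,0,0]'
```

```text
clock: 20.82
tool_pos: [0.5929, 0.1083, 0.1848]
orientation: [-180.0, 0.0, -85.7]
force: [-5.1, 1.1, -3.1]
opening: 0.0088
gripper_force: 30.0
clock: 21.32
tool_pos: [0.6076, 0.1094, 0.2334]
orientation: [180.0, 0.0, -85.7]
force: [-8.3, 1.9, -0.5]
opening: 0.0088
gripper_force: 30.0
```

```bash
python3 -m crank '[0,0,0,0,-5.5,-14.5,0, 0,0,0,0,-8.7,-14,0, 0,0,0,0,-10,-13.2,0, 0,0,0,0,-11.2,-12.2,0, 0,0,0,0,0,0,0]'
python3 -m crank '[0,0,0,0,-11.5,-10.5,0, 0,0,0,0,0,0,0]'
python3 - <<'E'
from h import *
im=eyes.snapshot("side");eyes.snapshot("top");
for c in("side","top"):
  print([(np.round(d["location"],1),round(d["p"],2)) for d in spotter.place_of(c,"flap_handle")])
cv2.imwrite("pics/s2.png",cv2.resize(im[90:290,200:460],None,fx=3,fy=3,interpolation=cv2.INTER_CUBIC))
E
```

```text
clock: 21.95
tool_pos: [0.644, 0.112, 0.2882]
orientation: [-179.9, -0.0, -85.7]
force: [-8.6, 1.9, 1.9]
opening: 0.009
gripper_force: 30.0
clock: 22.2
tool_pos: [0.6551, 0.1128, 0.2989]
orientation: [-179.9, -0.0, -85.7]
force: [-9.2, 2.6, 4.1]
opening: 0.0088
gripper_force: 30.0
[(array([341.6, 109.9]), 0.74), (array([416.1, 267.5]), 0.49)]
[]
```

View pics/s2.png

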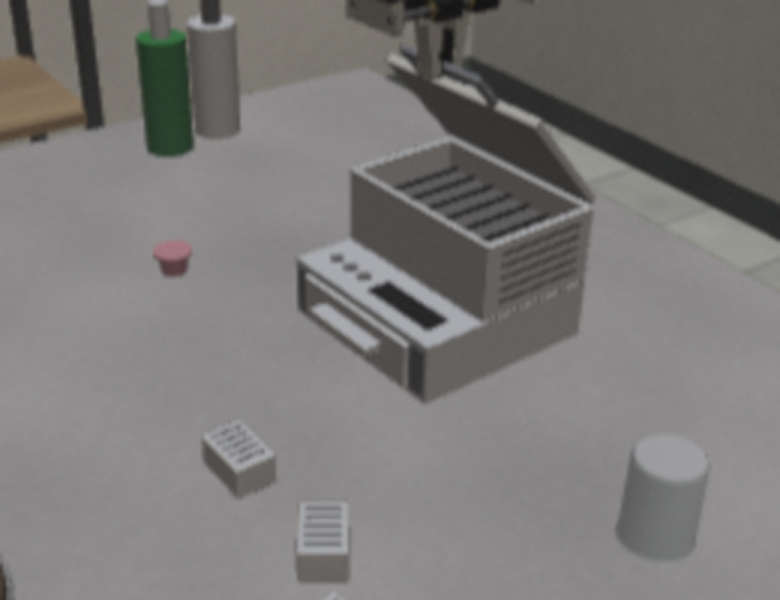

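The drawer is shut with its panel flush at (350,330) in the crop, and the flap is up in the gripper. The neighbours are unmoved. Check the angle numerically and that it holds still.

```bash
python3 -m crank '[0,0,0,0,0,0,0, 0,0,0,0,0,0,0, 0,0,0,0,0,0,0, 0,0,0,0,0,0,0]'
python3 - <<'E'
from h import *
c,s=np.cos(.0743),np.sin(.0743)
def bar(a,y=0,r=.19):
    a=np.radians(a);x=.225-r*np.cos(a);return (.5528+c*x-s*y,.1048+s*x+c*y,.166+r*np.sin(a))
for a in(40,45,50,55):print(a,np.round(bar(a),3),proj("side",bar(a)).round(1),"plate front corners",proj("side",[bar(a,.115,.15),bar(a,-.115,.15)]).round(1).tolist())
E
```

```text
clock: 22.9
tool_pos: [0.6544, 0.1128, 0.2984]
orientation: [-180.0, -0.0, -85.7]
force: [-9.4, 2.2, 4.0]
opening: 0.0093
gripper_force: 30.0
40 [0.632 0.111 0.288] [[340.5 119.3]] plate front corners [[324.8, 114.3], [374.2, 137.3]]
45 [0.643 0.112 0.3  ] [[343.5 114.6]] plate front corners [[327.0, 110.9], [376.7, 133.4]]
50 [0.655 0.112 0.312] [[346.8 110.1]] plate front corners [[329.3, 107.6], [379.4, 129.7]]
55 [0.669 0.113 0.322] [[350.3 105.9]] plate front corners [[331.9, 104.6], [382.3, 126.3]]
```

Predicted for 50°: corners at (329,108) and (379,130), bar at x=0.655 and z=0.312. Seen: corners at (329,109) and (381,131), bar at x=0.654 and z≈0.313. The flap is at about 50° and still.

```bash
python3 -c "
from plant import ctrl
print(ctrl.close_job())"
```

```text
the job is handed in; nothing more can be done
None
```

The cartridge is lying flat in the drawer, the drawer is shut against its stop, and the arm is holding the flap still at about 50° by its bar; the beaker, coaster and stopper were not touched, and the job was handed in at about 23 s.

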